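# Take the tall lamp out of the lamp turret

### The arm

A 7-joint arm with a two-finger parallel gripper is mounted at the origin on the work surface. World frame = base frame: x ahead of the robot, y to its left, z up, the work surface at z = 0. Lengths are in m, angles in rad, forces in N, time in s.
With the tool pointing down it reaches from about 0.4 to 0.85 m from the base axis. Payload 10.4 kg.
Tool frame: the origin (TCP) lies at the very end of the fingers, on their centre line; the grasp point (between the pads) lies 19 mm behind it (bot.tcp_to_grasp is the distance from the TCP to the grasp point, in m); z points along the fingers, y is the line along which they close (so a half turn about z gives the same grasp; the last joint's range is limited). The gripper opens to 85 mm and grips with 20 to 120 N. Pads are 22 mm wide; open, the fingers measure 114 mm over their backs; the gripper's body (76 mm by 85 mm) begins 54 mm behind the grasp point. The pads swing forward as they close: fully open they stand 13 mm farther back than shut.
Start: joints at [1.221, 0.332, -0.065, 1.46, 0.022, 1.35, -0.088], TCP at [0.201, -0.592, 0.231] pointing down, gripper open.
Joint ranges: [-2.6, 2.6], [-0.5, 2.12], [-1.47, 1.34], [0.16, 2.42], [-1.27, 4.41], [0.06, 2.06], [-2.6, 2.6]. Speed limits (rad/s): [2.22, 2.22, 2.79, 2.79, 3.14, 3.14, 3.14].

### API

Orientations are given as a unit quaternion [x, y, z, w].
In Python, from workcell import bot gives the robot as it stands.
- The arm moves only by the tool send_rows, never from a script. Its argument "commands" is a list that holds one entry, the list of rows, each a list of 7 numbers: the closure, from 0 (fully open) to 1 (shut), then the shift along the tool's x, y, z in mm, then the turn, a rotation vector about the tool's x, y, z in degrees. In form: [[[claw, dx, dy, dz, wx, wy, wz], ...]]. A call has 1 to 5 rows; each row shifts and turns the commanded pose from where the row before left it, along the tool's axes as they then stand; what a row does not reach is not made up. A row lasts 1/12 s, in which the tool goes at most 41.7 mm and 7.16 degrees, less where a joint would pass 70% of its speed; a pose out of reach is approached as far as the arm can. A call with a gripper value outside its range is refused whole. The fingers move at their own pace and stop on an object; "newtons" is the grip in N (left out, the last holds). Time passes only in rows, so rows that do not move let the fingers close. It gives the time, the measured TCP pose, the force, the opening and the grip force at its end, in the units of the state.
- bot.state(): the state, without advancing time (a new reading comes with each control period).
- bot.get_image(name): name is "scene" or "top" or "wrist"; returns (picture, depth): 480x640x3 uint8, blue, green, red; 480x640 float32, m along the optical axis (not along the pixel's ray), 0 where there is no reading.
- bot.calibration(name): a dict with "K" (3x3 intrinsics, pixels), "D" ([k1, k2, p1, p2, k3] as OpenCV has them; the pictures are not rectified), "cam_to_world" (4x4, takes a point from camera to world coordinates); the wrist camera has in their place "T_tool_cam" (4x4, takes a point from camera to tool coordinates, whose origin is the TCP and whose axes are the flange's). Camera axes: x right, y down, z forward; pixel columns grow to the right and rows downward; lengths in m; the calibration is good to about 2 mm. A picture is of the moment at which its call begins: read the wrist's pose just before it. calibration takes no time and is no camera call.
- bot.close_job(): hands the job in; it is judged then, once.
The state is a dict: "clock": time; "qpos": joint angles; "dq": joint speeds; "joint_efforts": joint torques, N m; "ee_pos": TCP position; "tool_rot": TCP orientation; "force": force on the tool from outside, world axes, zero at the start; "ft_torque": the same for the moment, N m; "opening": opening from 0.0 (shut) to 1.0 (fully open); "gripper_force": force on a finger pad.
Only numpy, scipy, OpenCV 4.12 (cv2) and the standard library are available. Lean on these libraries where they do the work, as an engineer would, in place of code of your own. Each camera call takes 0.05 s, during which the arm holds its last target. There are 200 camera calls.

### The job

Turn the photometer's lamp turret (it has a square knob at its centre) until the tall lamp stands at the gap in the steel guard, then unscrew that lamp about a quarter turn anticlockwise and lift it out through the gap. Stand it upright in the empty half of the white tray, setting it down gently without dropping it. Leave the three short lamps in the turret, and the short lamp already in the tray standing where it is.

Things in the scene. Friction and masses are not known exactly. Their poses are not given: they have to be found in the camera images.
- turret (a joint): how far the turret (a 208 mm disc with five lamp sockets 72 degrees apart, 75 mm from its axis) has turned since the start, anticlockwise from above positive; stops at +-3.2. Friction 0.06 N m. A spring catch (about 0.1 N m) clicks in whenever a socket is exactly at the gap: it resists from 0.2 to 0.1 rad away and pulls home the last 0.04 rad. Starts between two clicks
- knob (a point): centre of the turret's knob, a grey square block 34 x 34 mm, 28 mm high, on the turret's axis; its top is 14 mm above this point, the disc 46 mm below it, a 26 mm stem between. x and y axes are square to the knob's flats and turn with the turret
- gap (a point): point on the disc's upper face (70 mm above the bench), 75 mm from the turret's axis, at the middle of the gap in the guard: the tall lamp's axis must be brought here to within a few mm. x axis points from the gap to the knob
- unit: the lamp unit, fixed, white, 250 mm wide, 360 mm deep; origin on the bench below the turret's axis, -x axis towards the gap. Around the disc stands a steel guard ring; its lip, 24 to 27 mm above the disc and reaching in to 87 mm from the axis, overhangs the lamps' collars everywhere but in the 44 degree gap, so lamps lift out only there
- lamp_tall_c (a point): the tall lamp, to be taken out: 75 mm tall, 70 to 130 g. This point is the centre of its black square head (28 x 28 mm, 28 mm high), on its axis, 61 mm above its foot and 14 mm below its top; x and y axes square to the head's flats, z up. Below: an 18 mm glass body and a 44 mm collar 18 to 21 mm up. It stands by itself on its 28 mm wide flat foot
- lamp_tall: the same lamp, origin at its foot's centre, on the disc at the start. Two lugs along its x axis (46 mm over both, 6 to 10 mm up) are locked under hooks of the socket. Turned anticlockwise from above by 45 to 120 degrees (90 is best; its height stays) it is free and lifts straight up, clear after 15 mm. Clockwise it stops after about 10 degrees
- lamp_b_c (a point): another lamp of the turret: as the tall one but only 52 mm tall (head 22 mm high); this point is on its axis 41 mm above its underside
- lamp_c_c (a point): another lamp of the turret: as the tall one but only 52 mm tall (head 22 mm high); this point is on its axis 41 mm above its underside
- lamp_d_c (a point): another lamp of the turret: as the tall one but only 52 mm tall (head 22 mm high); this point is on its axis 41 mm above its underside
- tray_free (a point): middle of the inner floor (5 mm above the bench) of the empty half of the white tray, 120 mm along its x axis by 98 mm along y; walls 30 mm high and 5 mm thick; the other half, towards -y, holds the spare short lamp. The tray is heavy and fixed
- lamp_spare_c (a point): the spare short lamp standing in the other half of the tray, 52 mm tall; this point is on its axis 41 mm above its underside
Not all that is in view belongs to the job. Leave any blue or pink look-alike of the part that bears lamp_d_c alone. What is shaped like the part that bears lamp_c_c but orange is not meant.

How it is judged:
By the outcome, as a careful person would: the job done as asked, in the order asked, and still so for the second after the job is handed in, with the robot touching nothing.
It also fails if it takes over 64 s, if anything falls off the work surface, if the arm or the gripper's body presses on something with over 40 N, if the wrist force passes 120 N, or if a joint passes its speed limit or range.

## Working session

There is one attempt and no reset: what is moved stays moved. The work goes in short steps, Python scripts to look and compute and a tool call to move; the robot and the scene stay as the last step left them, time stands still between calls to the robot, and variables do not carry over. Pictures are saved under pics/ and viewed, at most 10 in all, crops included, and the job is handed in when it is done.

Besides the shell and the picture viewer there is one more tool, called after ">>>" by a JSON object that holds its "fn" and its "kwargs". send_rows: Moves the arm, as the interface text tells. Its arguments: {"type":"object","properties":{"commands":{"type":"array"},"newtons":{"type":"number"}},"required":["commands"]}

```bash
ls; mkdir -p pics; python3 - <<'E'
from workcell import bot
import cv2,numpy as np
print(bot.state())
for n in("scene","top"):
    im,d=bot.get_image(n);cv2.imwrite(f"pics/{n}0.png",im);np.save(f"pics/{n}0.npy",d);c=bot.calibration(n);print(n,c)
print(bot.calibration("wrist"))
E
```

```text
pics
{'clock': 0.0, 'qpos': array([ 1.2214156 ,  0.33289978, -0.06470046,  1.46094307,  0.02162492,
        1.3499218 , -0.08847518]), 'dq': array([ 6.41116377e-04, -1.40020746e-03,  2.01471530e-06, -3.36631907e-04,
        1.10802433e-03,  1.99004532e-03, -1.96166003e-03]), 'joint_efforts': array([ 3.34059632e-05, -6.25436497e+01,  4.95064328e-02, -3.91614139e+01,
        1.62584195e-02,  9.79690289e-03, -1.30334655e-06]), 'ee_pos': array([ 0.20048551, -0.59156603,  0.23049769]), 'tool_rot': array([ 9.86676986e-01,  1.62689831e-01, -1.65682280e-04, -7.18973507e-04]), 'force': array([0.19343777, 0.01069976, 0.35791773]), 'ft_torque': array([-0.00576957,  0.00097972,  0.01652905]), 'gripper_force': 0.0, 'opening': 1.0017171053817404}
scene {'K': array([[624.09653942,   0.        , 321.07643389],
       [  0.        , 624.09653942, 234.56108916],
       [  0.        ,   0.        ,   1.        ]]), 'D': array([-0.19000981,  0.        ,  0.        ,  0.        ,  0.        ]), 'cam_to_world': array([[ 8.75062538e-01,  3.07095648e-01, -3.74109366e-01,
         1.07870774e+00],
       [ 4
[... 643 characters left out ...]
, -0.17410328, -0.98418664,  1.05586333],
       [ 0.        ,  0.        ,  0.        ,  1.        ]])}
{'K': array([[370.0117007 ,   0.        , 319.24172572],
       [  0.        , 370.0117007 , 236.08222057],
       [  0.        ,   0.        ,   1.        ]]), 'D': array([-0.02014233,  0.        ,  0.        ,  0.        ,  0.        ]), 'T_tool_cam': array([[ 8.42246385e-04, -9.49945643e-01, -3.12414095e-01,
         7.98823023e-02],
       [ 9.99999500e-01,  9.68438153e-04, -2.48764832e-04,
         3.09617141e-04],
       [ 5.38866798e-04, -3.12413729e-01,  9.49945983e-01,
        -1.42961967e-01],
       [ 0.00000000e+00,  0.00000000e+00,  0.00000000e+00,
         1.00000000e+00]])}
```

View pics/scene0.png

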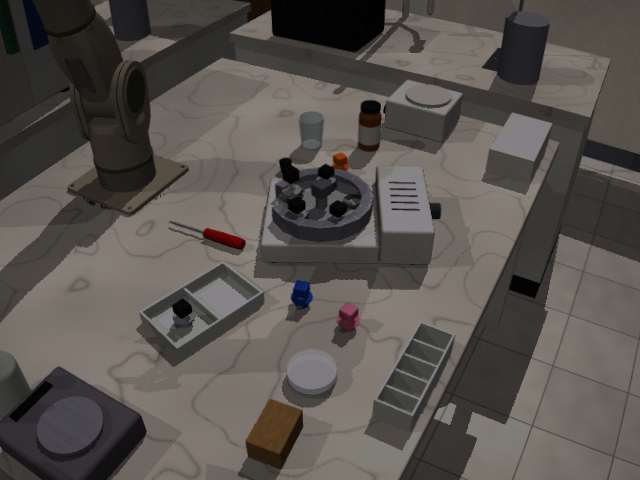

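View pics/top0.png

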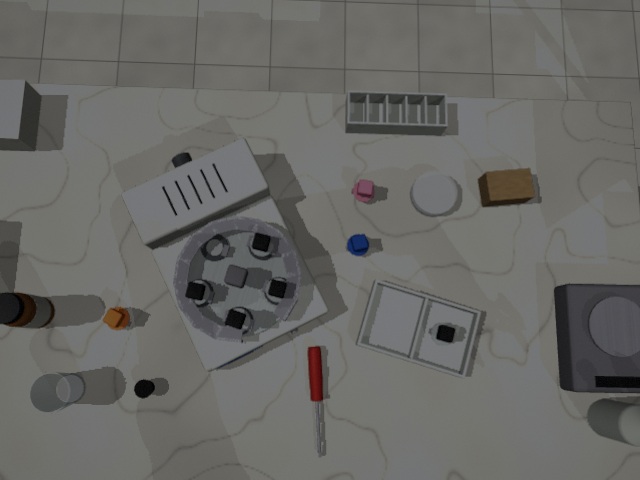

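The scene view shows the tray at (200,310) with the spare lamp at (182,310), and the turret at (322,200). The black heads are at (291,174), (326,171), (296,206) and (338,209). In the top view the turret is at (237,278), with heads at (262,243), (277,290), (237,320) and (198,292), and the empty socket at (215,247). The blue, pink and orange look-alikes stand on the bench, as does a black-topped item at (144,388). I'll use heights to tell which head is the tall lamp.

```bash
cat > h.py <<'E'
import cv2,numpy as np
from scipy.spatial.transform import Rotation as R
from workcell import bot
def cam(n,st=None):
    c=bot.calibration(n)
    if n!="wrist": T=c["cam_to_world"]
    else:
        W=np.eye(4);W[:3,:3]=R.from_quat(st["tool_rot"]).as_matrix();W[:3,3]=st["ee_pos"];T=W@c["T_tool_cam"]
    return c["K"],c["D"],T
def rays(px,C):
    K,D,T=C
    p=cv2.undistortPoints(np.float32(px).reshape(-1,1,2),K,D).reshape(-1,2)
    return T[:3,3],np.c_[p,np.ones(len(p))]@T[:3,:3].T
def plane(px,z,C):
    o,r=rays(px,C); return o+r*((z-o[2])/r[:,2])[:,None]
def cross(p1,C1,p2,C2):
    o1,r1=rays(p1,C1);o2,r2=rays(p2,C2);out=[]
    for a,b in zip(r1,r2):
        s=np.linalg.lstsq(np.c_[a,-b],o2-o1,rcond=None)[0]
        q1=o1+s[0]*a;q2=o2+s[1]*b;out.append(np.r_[(q1+q2)/2,np.linalg.norm(q1-q2)])
    return np.array(out)
def proj(P,C):
    K,D,T=C;Ti=np.linalg.inv(T)
    return cv2.projectPoints(np.float64(P).reshape(-1,1,3),cv2.Rodrigues(Ti[:3,:3])[0],Ti[:3,3],K,D)[0].reshape(-1,2)
def blobs(mask,amin,amax=1e9):
    n,l,s,c=cv2.connectedComponentsWithStats(mask.astype(np.uint8))
    return [(c[i],s[i,4],l==i) for i in range(1,n) if amin<s[i,4]<amax]
E
python3 - <<'E'
from h import *
np.set_printoptions(precision=4,suppress=True)
t=cv2.imread("pics/top0.png");s=cv2.imread("pics/scene0.png")
d=np.load("pics/top0.npy")
Ct,Cs=cam("top"),cam("scene")
for n,im,C,box in(("top",t,Ct,(100,200,480,420)),("scene",s,Cs,(160,150,380,330))):
    m=np.zeros(im.shape[:2],bool);x0,y0,x1,y1=box;m[y0:y1,x0:x1]=(im[y0:y1,x0:x1].max(2)<35)
    dd=np.load(f"pics/{n}0.npy")
    for c,a,l in blobs(m,20):
        z=np.median(dd[l]);p=cv2.undistortPoints(np.float32([[c]]),C[0],C[1])[0,0];P=C[2]@np.r_[p*z,z,1]
        print(n,c.round(1),a,P[:3])
a=cv2.resize(s[150:240,260:390],None,fx=5.5,fy=5.5,interpolation=cv2.INTER_CUBIC)[:,:790]
b=cv2.resize(t[205:350,160:315],None,fx=4,fy=4,interpolation=cv2.INTER_CUBIC)
cv2.imwrite("pics/c1.png",cv2.convertScaleAbs(a,alpha=1.8));cv2.imwrite("pics/c2.png",cv2.convertScaleAbs(b,alpha=1.8))
E
```

```text
top [261.1 241.9] 253 [0.6006 0.0168 0.1215]
top [217.9 237.2] 48 [0.6163 0.0996 0.075 ]
top [204.2 249.8] 58 [0.5921 0.1235 0.0755]
top [244.3 279.3] 33 [0.5336 0.0435 0.1231]
top [277.3 288.4] 248 [ 0.519  -0.0141  0.1223]
top [209.  285.3] 29 [0.5268 0.1114 0.0752]
top [195.2 290.6] 271 [0.5124 0.1272 0.1221]
top [202.6 304.5] 30 [0.4919 0.1211 0.0758]
top [235.  318.8] 272 [0.4643 0.0542 0.1453]
top [248.7 312.8] 24 [0.4785 0.0378 0.0746]
top [445.3 333.2] 233 [ 0.4491 -0.3243  0.057 ]
top [144.  388.1] 276 [0.3406 0.227  0.0307]
scene [288.9 171.2] 347 [0.4617 0.054  0.1381]
scene [325.6 171.7] 181 [0.5166 0.122  0.1146]
scene [349.6 183.2] 40 [0.557  0.1652 0.0701]
scene [376.9 200.6] 46 [0.6433 0.13   0.0735]
scene [167. 185.] 22 [0.1149 0.0206 0.0061]
scene [322.7 192. ] 261 [0.5483 0.0508 0.1137]
scene [278.3 190.6] 33 [0.4324 0.0522 0.0767]
scene [295.7 203.6] 267 [ 0.5208 -0.017   0.1167]
scene [353.8 195.9] 62 [0.5904 0.1202 0.0739]
scene [340.  208.2] 263 [0.6091 0.0153 0.1154]
scene [362.3 220.7] 165 [0.6501 0.0409 0.0801]
scene [290.7 227.2] 155 [ 0.5283 -0.0518  0.0803]
scene [346.1 229.5] 26 [ 0.6339 -0.0031  0.0808]
scene [181.7 308.3] 268 [ 0.4543 -0.3314  0.0517]
```

View pics/c1.png

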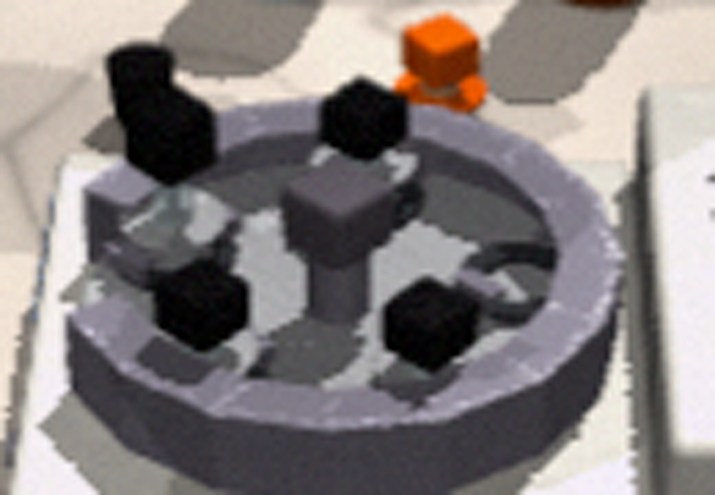

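View pics/c2.png

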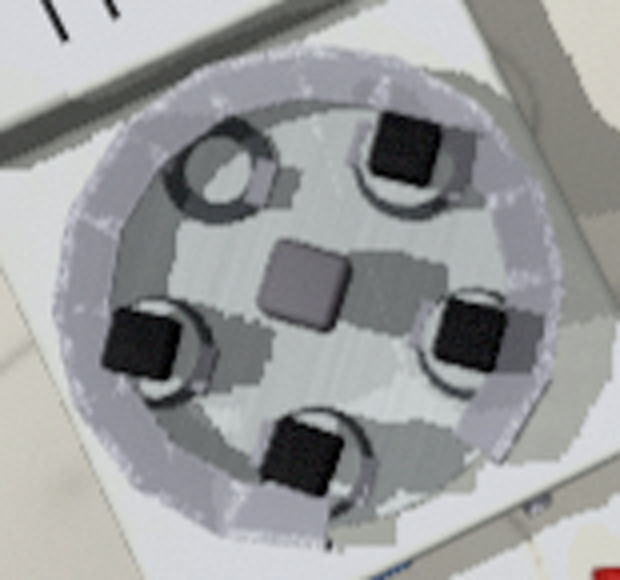

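The tall lamp is at top (235,319) and scene (289,171): its top is at z≈0.145 against ≈0.122 for the other three, and the crops confirm it. The gap in the guard runs in the c2 crop from (330,530) to (510,450), so the turret needs about +29°. Next I'll bring the wrist camera over it.

```bash
cat > plan.py <<'E'
# print rounded rows from the present pose to x,y,z(mm), yaw(deg) of tool x
from h import *
import math
def plan(x,y,z,yaw,st=None,vmax=38,wmax=6.5,n=None,tilt=True):
    st=st or bot.state();p=st["ee_pos"]*1e3;Rm=R.from_quat(st["tool_rot"]);
    y0=math.degrees(math.atan2(*Rm.as_matrix()[1::-1,0]))
    dy=(yaw-y0+180)%360-180;d=np.array([x,y,z])-p
    n=n or max(1,math.ceil(np.linalg.norm(d)/vmax),math.ceil(abs(dy)/wmax))
    Rt=R.from_euler("z",yaw,degrees=True)*R.from_euler("x",180,degrees=True)
    rv=(Rm.inv()*Rt).as_rotvec(degrees=True)/n
    cur=Rm
    for i in range(n):
        s=cur.inv().apply(d/n);print([*s.round(1),*rv.round(2)]);cur=cur*R.from_rotvec(rv,degrees=True)
    print("yaw now",round(y0,2),"pos",p.round(1))
E
python3 -c "
from plan import *
plan(536,53,290,71,n=20)"
```

```text
[np.float64(26.2), np.float64(-25.1), np.float64(-2.9), np.float64(-0.0), np.float64(-0.0), np.float64(-2.61)]
[np.float64(27.4), np.float64(-23.9), np.float64(-2.9), np.float64(-0.0), np.float64(-0.0), np.float64(-2.61)]
[np.float64(28.4), np.float64(-22.6), np.float64(-2.9), np.float64(-0.0), np.float64(-0.0), np.float64(-2.61)]
[np.float64(29.4), np.float64(-21.3), np.float64(-2.9), np.float64(-0.0), np.float64(-0.0), np.float64(-2.61)]
[np.float64(30.4), np.float64(-20.0), np.float64(-2.9), np.float64(-0.0), np.float64(-0.0), np.float64(-2.61)]
[np.float64(31.2), np.float64(-18.6), np.float64(-3.0), np.float64(-0.0), np.float64(-0.0), np.float64(-2.61)]
[np.float64(32.1), np.float64(-17.1), np.float64(-3.0), np.float64(-0.0), np.float64(-0.0), np.float64(-2.61)]
[np.float64(32.8), np.float64(-15.6), np.float64(-3.0), np.float64(-0.0), np.float64(-0.0), np.float64(-2.61)]
[np.float64(33.5), np.float64(-14.1), np.float64(-3.0), np.float64(-0.0), np.float64(-0.0), np.float64(-2.61)]
[np.float64(34.1), np.float64(-12.6), np.float64(-3.0), np.float64(-0.0), np.float64(-0.0), np.float6
[... 448 characters left out ...]
)]
[np.float64(36.0), np.float64(-4.5), np.float64(-3.0), np.float64(-0.0), np.float64(-0.0), np.float64(-2.61)]
[np.float64(36.2), np.float64(-2.9), np.float64(-3.0), np.float64(-0.0), np.float64(-0.0), np.float64(-2.61)]
[np.float64(36.3), np.float64(-1.2), np.float64(-3.0), np.float64(-0.0), np.float64(-0.0), np.float64(-2.61)]
[np.float64(36.3), np.float64(0.4), np.float64(-3.0), np.float64(-0.0), np.float64(-0.0), np.float64(-2.61)]
[np.float64(36.3), np.float64(2.1), np.float64(-3.0), np.float64(-0.0), np.float64(-0.0), np.float64(-2.61)]
[np.float64(36.1), np.float64(3.7), np.float64(-3.0), np.float64(-0.0), np.float64(-0.0), np.float64(-2.61)]
yaw now 18.72 pos [ 200.5 -591.6  230.6]
```

>>> {"fn": "send_rows", "kwargs": {"commands": [[[0.4,26,-25,-6,0,0,-2.6],[0.4,27.5,-24,-6,0,0,-2.6],[0.4,28.5,-22.5,-6,0,0,-2.6],[0.4,29.5,-21,-6,0,0,-2.6],[0.4,30.5,-20,-6,0,0,-2.6]]]}}

```text
clock: 0.52
ee_pos: [0.2854, -0.4294, 0.2612]
tool_rot: [0.962, 0.274, -0.0, -0.0]
force: [0.3, -0.9, -0.4]
opening: 0.602
gripper_force: 0.0
```

>>> {"fn": "send_rows", "kwargs": {"commands": [[[0.4,31,-18.5,-6,0,0,-2.6],[0.4,32,-17,-6,0,0,-2.6],[0.4,33,-15.5,-6,0,0,-2.6],[0.4,33.5,-14,-6,0,0,-2.6],[0.4,34,-12.5,-6,0,0,-2.6]]]}}

```text
clock: 0.93
ee_pos: [0.3696, -0.2688, 0.2914]
tool_rot: [0.924, 0.381, -0.0, 0.0]
force: [0.4, -0.1, 0.0]
opening: 0.598
gripper_force: 0.0
```

>>> {"fn": "send_rows", "kwargs": {"commands": [[[0.4,34.5,-11,0,0,0,-2.6],[0.4,35,-9.5,0,0,0,-2.6],[0.4,35.5,-8,0,0,0,-2.6],[0.4,36,-6,0,0,0,-2.6],[0.4,36,-4.5,0,0,0,-2.6]]]}}

```text
clock: 1.35
ee_pos: [0.4539, -0.108, 0.2913]
tool_rot: [0.875, 0.484, -0.0, 0.0]
force: [1.2, -0.8, 0.7]
opening: 0.603
gripper_force: 0.0
```

>>> {"fn": "send_rows", "kwargs": {"commands": [[[0.4,36,-3,0,0,0,-2.6],[0.4,36,-1,0,0,0,-2.6],[0.4,36,0.5,0,0,0,-2.6],[0.4,36,2,0,0,0,-2.6],[0.4,36,3.5,0,0,0,-2.6]]]}}

```text
clock: 1.77
ee_pos: [0.5379, 0.0514, 0.2912]
tool_rot: [0.815, 0.579, -0.0, 0.0]
force: [-0.1, -1.0, -0.1]
opening: 0.6
gripper_force: 0.0
```

```bash
python3 - <<'E'
from h import *
st=bot.state();im,d=bot.get_image("wrist");cv2.imwrite("pics/w1.png",im);np.save("pics/w1.npy",d)
import pickle;pickle.dump(st,open("pics/w1.pkl","wb"));print(st["ee_pos"],st["tool_rot"],st["qpos"],st["clock"],st["dq"])
E
```

```text
[0.53789483 0.05141328 0.29118491] [ 8.15037156e-01  5.79408680e-01 -4.97285417e-05  1.10695376e-04] [ 0.48617814  0.18858306 -0.75563298  1.55971302  0.13019018  1.44493304
 -0.6117586 ] 1.7667 [-0.69029006  0.65505216 -0.32609536 -0.56535443  0.48092645  0.121313
 -0.46906743]
```

View pics/w1.png

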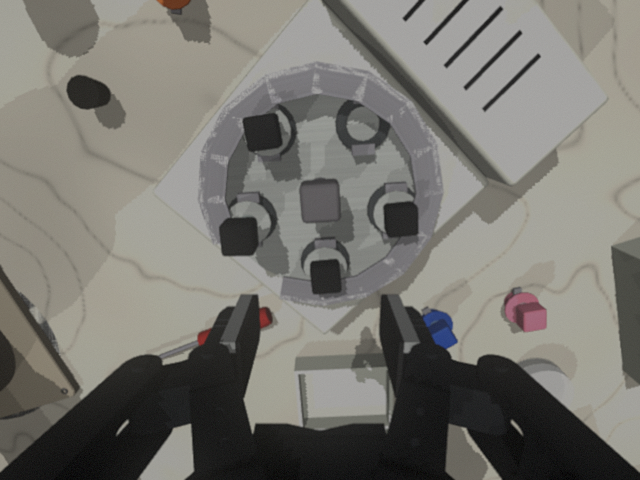

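The wrist view shows the knob at (320,200), the tall lamp (biggest head) at (240,237), and short lamps at (263,132), (400,219) and (325,276). The empty socket is at (362,125), and the gap is at lower left around (245,290). Now to measure them.

```bash
cat > meas.py <<'E'
from h import *
import math
np.set_printoptions(precision=1,suppress=True)
def world(n,d,st=None):
    C=cam(n,st);h,w=d.shape
    v,u=np.mgrid[:h,:w];p=cv2.undistortPoints(np.float32(np.c_[u.ravel(),v.ravel()]).reshape(-1,1,2),C[0],C[1]).reshape(-1,2)
    P=np.c_[p*d.reshape(-1,1),d.ravel()];return (P@C[2][:3,:3].T+C[2][:3,3]).reshape(h,w,3),C
def tops(n,im,d,st,zmin,ctr,rad,amin=150):
    """flat tops above zmin near ctr: centre (mm, ray on plane of the measured height), yaw mod 90, size"""
    W,C=world(n,d,st);ok=(d>0)&(np.hypot(W[...,0]-ctr[0],W[...,1]-ctr[1])<rad)&(W[...,2]>zmin)
    out=[]
    for c,a,l in blobs(ok,amin):
        z=np.percentile(W[l][:,2],70);k=(l&(abs(W[...,2]-z)<.004)).astype(np.uint8)
        cn=max(cv2.findContours(k,0,cv2.CHAIN_APPROX_NONE)[0],key=len).reshape(-1,2)
        P=plane(cn,z,C)[:,:2]*1e3
        (cx,cy),(w,h),an=cv2.minAreaRect(np.float32(P))
        out.append((cx,cy,z*1e3,an%90,w,h,im[l].mean()))
    return np.array(out)
E
python3 - <<'E'
from meas import *
st=bot.state();im,d=bot.get_image("wrist");cv2.imwrite("pics/w2.png",im)
t,td=bot.get_image("top")
print("yaw",st["ee_pos"]*1e3)
print(tops("wrist",im,d,st,.108,(.537,.053),.105))
print(tops("top",t,td,None,.108,(.537,.053),.105,80))
W,C=world("wrist",d,st);r=np.hypot(W[...,0]-.537,W[...,1]-.053);a=np.degrees(np.arctan2(W[...,1]-.053,W[...,0]-.537))%360
for n in range(180,250,3):
    k=(a>=n)&(a<n+3)&(r>.085)&(r<.13)&(d>0);print(n,int(k.sum()),(W[k][:,2].max()*1e3).round(), ((W[k][:,2]>.09).mean()).round(2),end='; ')
E
```

```text
yaw [539.   58.7 290.8]
[[515.1 129.2 122.5  79.1  27.8  27.9  40.4]
 [541.6  59.9 130.5  74.6  33.6  33.4  86.5]
 [603.5  19.2 122.5  76.2  28.2  28.   41.7]
 [467.4  56.2 145.3  72.2  28.3  28.1  45.2]
 [522.1 -11.7 122.4  75.8  29.   27.7  41.3]
 [543.   70.6 371.8  71.8  16.4  55.7  29.3]]
[[496.4  42.4 685.4  16.  120.8  94.4  88.3]
 [600.6  18.1 122.6  78.   27.4  28.8  18. ]
 [518.3 -13.  122.9  77.1  27.4  27.3  20.1]]
180 82 145.0 0.66; 183 16 145.0 0.44; 186 14 62.0 0.0; 189 10 61.0 0.0; Traceback (most recent call last):
  File "<stdin>", line 9, in <module>
    return umr_maximum(a, axis, None, out, keepdims, initial, where)
ValueError: zero-size array to reduction operation maximum which has no identity
```

```bash
python3 - <<'E'
from meas import *
import pickle
d=np.load("pics/top0.npy");t=cv2.imread("pics/top0.png");W,C=world("top",d)
print(tops("top",t,d,None,.108,(.537,.055),.105,80))
ring=(d>0)&(abs(W[...,2]-.097)<.006)
c=np.array([.5385,.0585])
for tries in range(3):
    r=np.hypot(W[...,0]-c[0],W[...,1]-c[1]);k=ring&(r>.085)&(r<.125)
    a=np.degrees(np.arctan2(W[...,1]-c[1],W[...,0]-c[0]))%360
    h=np.histogram(a[k],np.arange(0,361,2))[0]
print("z",np.median(W[k][:,2]),[(int(i*2),int(h[i])) for i in range(80,130)])
# unit top face (white, z~.06): rectangle orientation
u=(d>0)&(W[...,2]>.05)&(W[...,2]<.072)&(np.hypot(W[...,0]-.54,W[...,1]-.06)<.25)
for cc,ar,l in blobs(u,800):
    z=np.median(W[l][:,2]);P=plane(np.argwhere(l)[:,::-1],z,C)[:,:2]*1e3;print(z,ar,cv2.minAreaRect(np.float32(P)))
st=pickle.load(open("pics/w1.pkl","rb"));d=np.load("pics/w1.npy");W,C=world("wrist",d,st)
u=(d>0)&(W[...,2]>.05)&(W[...,2]<.075)&(np.hypot(W[...,0]-.54,W[...,1]-.06)<.25)
for cc,ar,l in blobs(u,800):
    z=np.median(W[l][:,2]);P=plane(np.argwhere(l)[:,::-1],z,C)[:,:2]*1e3;print(z,ar,cv2.minAreaRect(np.float32(P)))
E
```

```text
[[600.9  18.  122.6  78.3  27.4  28.3  15.5]
 [538.   58.9 130.9  75.2  33.2  33.4  58.4]
 [518.5 -13.1 122.9  77.1  27.4  27.8  15.7]
 [512.  128.6 122.9  79.3  27.6  27.8  15.3]
 [464.1  55.3 145.9  72.8  27.8  27.6  16.6]]
z 0.09725169112606513 [(160, 29), (162, 29), (164, 29), (166, 31), (168, 27), (170, 30), (172, 27), (174, 33), (176, 27), (178, 26), (180, 29), (182, 23), (184, 27), (186, 16), (188, 6), (190, 5), (192, 4), (194, 1), (196, 0), (198, 0), (200, 0), (202, 0), (204, 0), (206, 0), (208, 0), (210, 0), (212, 0), (214, 0), (216, 0), (218, 0), (220, 0), (222, 0), (224, 0), (226, 8), (228, 23), (230, 30), (232, 28), (234, 28), (236, 28), (238, 28), (240, 28), (242, 27), (244, 28), (246, 26), (248, 26), (250, 28), (252, 30), (254, 25), (256, 26), (258, 27)]
0.061991995891526264 10053 ((541.037353515625, 60.281982421875), (257.34869384765625, 247.7733612060547), 27.49109649658203)
0.06020641167416657 12998 ((544.04150390625, 60.881744384765625), (252.51434326171875, 248.16787719726562), 27.561368942260742)
0.07042353123552997 17284 ((529.7421875, 48.86383819580078), (210.24020385742188, 184.85560607910156), 20.257020950317383)
0.0706185028858109 1036 ((599.077880859375, 107.13475799560547), (38.111324310302734, 36.34954071044922), 4.299760818481445)
0.06011697445317307 1210 ((497.02874755859375, -82.55521392822266), (44.291160583496094, 93.65576171875), 72.43751525878906)
```

>>> {"fn": "send_rows", "kwargs": {"commands": [[[0.4,1.2,1,28,0,0,-2],[0.4,0,0,28,0,0,-2],[0.4,0,0,28,0,0,0],[0.4,0,0,28,0,0,0],[0.4,0,0,28,0,0,0]]]}}

```text
clock: 2.33
ee_pos: [0.5383, 0.049, 0.1499]
tool_rot: [0.796, 0.606, -0.0, 0.0]
force: [1.0, 0.2, -0.4]
opening: 0.598
gripper_force: 0.0
```

>>> {"fn": "send_rows", "kwargs": {"commands": [[[0.4,0,0,15,0,0,0],[0.4,0,0,15,0,0,0],[0.4,0,0,9,0,0,0],[0.4,0,0,8,0,0,0],[0.4,0,0,0,0,0,0]]]}}

```text
clock: 2.75
ee_pos: [0.5381, 0.0498, 0.1031]
tool_rot: [0.795, 0.606, -0.001, -0.0]
force: [-0.2, 0.0, -0.5]
opening: 0.598
gripper_force: 0.0
```

```bash
python3 - <<'E'
from meas import *
st=bot.state();print(st["ee_pos"]*1e3,R.from_quat(st["tool_rot"]).as_euler("xyz",degrees=True),st["force"],st["opening"])
im,d=bot.get_image("wrist");print(tops("wrist",im,d,st,.108,(.54,.059),.1))
E
```

```text
[538.1  49.8 103.1] [-179.9    0.1   74.7] [-0.2  0.  -0.5] 0.597746821779506
[[515.6 129.2 122.5  79.   27.5  27.8  45.7]
 [541.7  61.2 130.3  74.8  33.4  32.9 116.2]
 [541.6  62.6 182.5  74.8  15.9  56.7  40.3]]
```

>>> {"fn": "send_rows", "kwargs": {"commands": [[[0.4,5,-0.5,0,0,0,0],[0.4,5.3,-0.4,0,0,0,0],[0.4,0,0,0,0,0,0],[0.6,0,0,0,0,0,0],[0.6,0,0,0,0,0,0]]], "newtons": 40}}

```text
clock: 3.22
ee_pos: [0.5417, 0.0611, 0.105]
tool_rot: [0.795, 0.607, 0.001, 0.001]
force: [1.6, 0.2, 0.6]
opening: 0.4
gripper_force: 0.3
```

>>> {"fn": "send_rows", "kwargs": {"commands": [[[0.8,0,0,0,0,0,0],[1,0,0,0,0,0,0],[1,0,0,0,0,0,0],[1,0,0,0,0,0,0],[1,0,0,0,0,0,0]]], "newtons": 40}}

```text
clock: 3.63
ee_pos: [0.5418, 0.061, 0.1051]
tool_rot: [0.795, 0.607, 0.001, 0.001]
force: [5.7, 0.6, 4.8]
opening: 0.393
gripper_force: 40.5
```

>>> {"fn": "send_rows", "kwargs": {"commands": [[[1,0,1,0,0,0,-4],[1,0,0,0,0,0,-4],[1,0,0,0,0,0,-4],[1,0,0,0,0,0,-4],[1,0,0,0,0,0,-4]]]}}

```text
clock: 4.05
ee_pos: [0.5413, 0.0611, 0.1051]
tool_rot: [0.676, 0.737, -0.0, -0.0]
force: [-5.1, -0.2, 13.5]
opening: 0.387
gripper_force: 41.7
```

>>> {"fn": "send_rows", "kwargs": {"commands": [[[1,0,0,0,0,0,-2.6],[1,0,0,0,0,0,-2],[1,0,0,0,0,0,0],[1,0,0,0,0,0,0]]]}}

```text
clock: 4.38
ee_pos: [0.5412, 0.0611, 0.1051]
tool_rot: [0.647, 0.762, -0.0, -0.0]
force: [-4.6, 0.6, 13.5]
opening: 0.39
gripper_force: 41.7
```

```bash
python3 - <<'E'
from meas import *
st=bot.state();print(st["ee_pos"]*1e3,R.from_quat(st["tool_rot"]).as_euler("xyz",degrees=True),st["force"],st["ft_torque"],st["opening"])
for n in ("top","wrist"):
  im,d=bot.get_image(n);P=tops(n,im,d,st if n=="wrist" else None,.108,(.541,.061),.1,60);print(P)
  c=(541.8,61) if n=="wrist" else (538,58.9)
  print(np.hypot(P[:,0]-c[0],P[:,1]-c[1]),np.degrees(np.arctan2(P[:,1]-c[1],P[:,0]-c[0]))%360)
E
```

```text
[541.2  61.1 105.1] [-180.     0.    99.4] [-4.6  0.6 13.5] [0.2 0.6 0. ] 0.38958305243290287
[[485.1  35.8 520.8  23.5  59.9  82.   83.1]
 [550.3 -14.8 122.7  10.8  27.5  27.8  11.4]]
[57.7 74.7] [203.5 279.4]
[[488.7 112.5 122.4  13.5  28.   27.5  43.7]
 [538.9  73.6 183.6   9.4  49.1  15.8  45.8]]
[74. 13.] [135.8 103. ]
```

>>> {"fn": "send_rows", "kwargs": {"commands": [[[0.4,0,0,0,0,0,0],[0.4,0,0,0,0,0,0],[0.4,0,0,-10,0,0,0],[0.4,0,0,-30,0,0,0],[0.4,0,0,-35,0,0,0]]]}}

```text
clock: 4.9
ee_pos: [0.5399, 0.0604, 0.1788]
tool_rot: [0.647, 0.762, -0.001, -0.002]
force: [1.6, 0.2, 0.3]
opening: 0.596
gripper_force: 0.0
```

>>> {"fn": "send_rows", "kwargs": {"commands": [[[0.4,-10,-20,-30,0,0,0],[0.4,-10,-20,-10,0,0,0],[0.4,-5,-17,0,0,0,0],[0.4,0,0,0,0,0,0],[0.4,0,0,0,0,0,0]]]}}

```text
clock: 5.32
ee_pos: [0.4891, 0.0261, 0.2199]
tool_rot: [0.648, 0.762, -0.0, 0.001]
force: [-0.2, 0.4, 0.4]
opening: 0.602
gripper_force: 0.0
```

```bash
python3 - <<'E'
from meas import *
st=bot.state();print(st["ee_pos"]*1e3,R.from_quat(st["tool_rot"]).as_euler("xyz",degrees=True),st["force"],st["dq"],st["qpos"])
for n in ("top","wrist"):
  im,d=bot.get_image(n);P=tops(n,im,d,st if n=="wrist" else None,.108,(.541,.061),.1,60);print(P)
  c=(541.8,61) if n=="wrist" else (538,58.9)
  print(np.hypot(P[:,0]-c[0],P[:,1]-c[1]),np.degrees(np.arctan2(P[:,1]-c[1],P[:,0]-c[0]))%360)
cv2.imwrite("pics/w3.png",im)
E
```

```text
[489.1  26.1 219.9] [180.    0.1  99.2] [-0.2  0.4  0.4] [-0.  0. -0. -0.  0. -0. -0.] [ 0.7  0.1 -0.8  1.8  0.1  1.3 -0. ]
[[486.6  25.7 612.7  12.2  22.8  54.6  81.6]]
[61.2] [212.8]
[[487.4 111.2 122.8  13.6  27.7  27.8  42.4]
 [539.7  59.6 130.7   9.4  33.7  33.   89.9]
 [612.8  48.2 122.7  12.2  28.4  27.9  36.2]
 [474.3  25.2 145.7   7.1  27.5  27.9  46.8]
 [486.6  39.1 301.5   9.6  55.2  16.4  31.7]]
[74.   2.5 72.2 76.4 59.4] [137.3 215.  349.8 207.9 201.7]
```

View pics/w3.png

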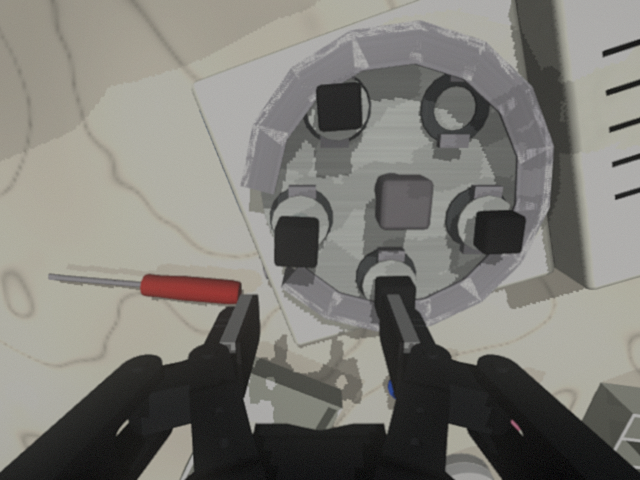

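The tall lamp at (297,242) now stands in the gap, which opens at lower left; it measures 207.7° against 207.5° for the gap. Next I'll grasp its head.

>>> {"fn": "send_rows", "kwargs": {"commands": [[[0.4,2.1,-13.7,0,0,0,2.1],[0.4,0,0,20,0,0,0],[0.4,0,0,28,0,0,0],[0.4,0,0,0,0,0,0],[0.4,0,0,0,0,0,0]]]}}

```text
clock: 5.83
ee_pos: [0.475, 0.0273, 0.1706]
tool_rot: [0.661, 0.751, -0.0, -0.002]
force: [0.0, -0.5, 0.9]
opening: 0.598
gripper_force: 0.0
```

```bash
python3 - <<'E'
from meas import *
st=bot.state();print(st["ee_pos"]*1e3,R.from_quat(st["tool_rot"]).as_euler("xyz",degrees=True))
im,d=bot.get_image("wrist");P=tops("wrist",im,d,st,.108,(.541,.061),.1,60);print(P)
E
```

```text
[475.   27.3 170.6] [-179.8   -0.1   97.3]
[[487.4 111.9 122.5  13.7  27.7  27.8  40.6]
 [539.5  60.2 130.4   9.1  33.2  33.6  86.3]
 [612.7  49.2 122.2  11.2  30.   28.2  30.5]
 [474.4  26.3 145.3   7.4  27.5  28.6  45.2]
 [473.3  40.  252.8   7.5  54.8  16.4  30.3]]
```

Aligned, so I descend and close.

>>> {"fn": "send_rows", "kwargs": {"commands": [[[0.4,0,0,20,0,0,0],[0.4,0,0,20,0,0,0],[0.4,0,0,12,0,0,0],[0.4,0,0,5,0,0,0],[0.4,0,0,0,0,0,0]]], "newtons": 40}}

```text
clock: 6.3
ee_pos: [0.4756, 0.0268, 0.1142]
tool_rot: [0.661, 0.75, -0.0, -0.0]
force: [-0.6, -0.5, 0.6]
opening: 0.603
gripper_force: 0.0
```

>>> {"fn": "send_rows", "kwargs": {"commands": [[[0.6,0,0,0,0,0,0],[0.6,0,0,0,0,0,0],[1,0,0,0,0,0,0],[1,0,0,0,0,0,0],[1,0,0,0,0,0,0]]], "newtons": 40}}

```text
clock: 6.72
ee_pos: [0.4763, 0.0267, 0.1154]
tool_rot: [0.661, 0.75, 0.0, 0.001]
force: [-0.8, 0.1, 7.0]
opening: 0.326
gripper_force: 42.0
```

>>> {"fn": "send_rows", "kwargs": {"commands": [[[1,0,0,-0.7,0,0,-5],[1,0,0,0,0,0,-6],[1,0,0,0,0,0,-6],[1,0,0,0,0,0,-6],[1,0,0,0,0,0,-6]]]}}

```text
clock: 7.13
ee_pos: [0.4759, 0.0263, 0.1155]
tool_rot: [0.45, 0.893, -0.0, 0.001]
force: [1.1, -0.9, 0.1]
opening: 0.324
gripper_force: 41.5
```

>>> {"fn": "send_rows", "kwargs": {"commands": [[[1,0,0,0,0,0,-6],[1,0,0,0,0,0,-6],[1,0,0,0,0,0,-6],[1,0,0,0,0,0,-6],[1,0,0,0,0,0,-6]]]}}

```text
clock: 7.55
ee_pos: [0.4756, 0.0261, 0.1154]
tool_rot: [0.204, 0.979, -0.0, 0.0]
force: [-2.6, -1.8, 4.0]
opening: 0.321
gripper_force: 42.0
```

>>> {"fn": "send_rows", "kwargs": {"commands": [[[1,0,0,0,0,0,-6],[1,0,0,0,0,0,-6],[1,0,0,0,0,0,-6],[1,0,0,0,0,0,-6],[1,0,0,0,0,0,-5]]]}}

```text
clock: 7.97
ee_pos: [0.4752, 0.0258, 0.1154]
tool_rot: [-0.048, 0.999, -0.001, -0.0]
force: [-3.9, -3.9, 6.6]
opening: 0.326
gripper_force: 42.4
```

>>> {"fn": "send_rows", "kwargs": {"commands": [[[1,0,0,0,0,0,-2],[1,0,0,0,0,0,0],[1,0,0,0,0,0,0]]]}}

```text
clock: 8.22
ee_pos: [0.4752, 0.0258, 0.1154]
tool_rot: [-0.063, 0.998, -0.001, -0.001]
force: [-4.4, -2.8, 6.3]
opening: 0.323
gripper_force: 42.2
```

```bash
python3 - <<'E'
from meas import *
st=bot.state();print(st["ee_pos"]*1e3,R.from_quat(st["tool_rot"]).as_euler("xyz",degrees=True),st["force"],st["ft_torque"],st["qpos"])
im,d=bot.get_image("wrist");P=tops("wrist",im,d,st,.108,(.541,.061),.1,60);print(P)
cv2.imwrite("pics/w4.png",im)
E
```

```text
[475.2  25.8 115.4] [-179.9   -0.1 -172.8] [-4.4 -2.8  6.3] [-0.7  1.1  0.1] [ 0.8  0.3 -1.1  1.9  0.3  1.1  1.3]
[[461.8  23.7 193.    7.8  15.5  47.3  24.9]]
```

View pics/w4.png

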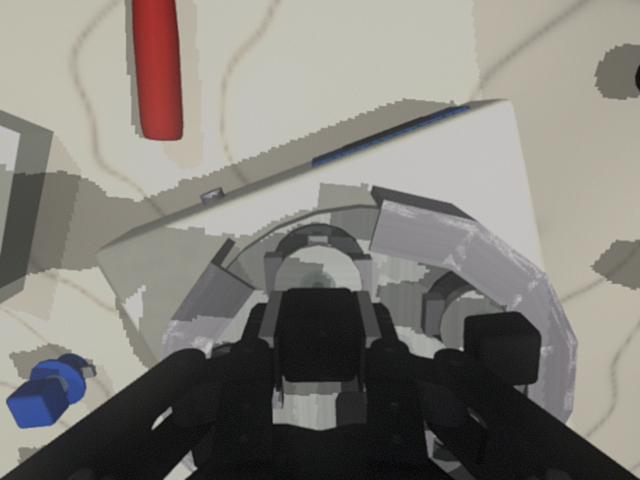

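The head is held square between the pads at (320,335), and the socket sits in the middle of the gap. Turned 90°, so now I lift.

>>> {"fn": "send_rows", "kwargs": {"commands": [[[1,0,0,-3,0,0,0],[1,0,0,-4,0,0,0],[1,0,0,-5,0,0,0],[1,0,0,-6,0,0,0],[1,0,0,-6,0,0,0]]]}}

```text
clock: 8.68
ee_pos: [0.4757, 0.0267, 0.1398]
tool_rot: [-0.063, 0.998, -0.0, 0.0]
force: [0.2, 0.5, -0.7]
opening: 0.325
gripper_force: 41.1
```

>>> {"fn": "send_rows", "kwargs": {"commands": [[[1,0,0,-15,0,0,0],[1,0,0,-25,0,0,0],[1,0,0,-25,0,0,0],[1,0,0,-15,0,0,0],[1,0,0,0,0,0,0]]]}}

```text
clock: 9.1
ee_pos: [0.4773, 0.0271, 0.2225]
tool_rot: [-0.063, 0.998, -0.001, 0.003]
force: [0.3, -0.5, -1.0]
opening: 0.324
gripper_force: 41.2
```

```bash
python3 - <<'E'
from meas import *
st=bot.state();print(st["ee_pos"]*1e3,R.from_quat(st["tool_rot"]).as_euler("xyz",degrees=True),st["force"])
# tray from the first top and scene pictures
for n in("top","scene"):
    d=np.load(f"pics/{n}0.npy");W,C=world(n,d)
    k=(d>0)&(W[...,2]>.022)&(W[...,2]<.05)&(np.hypot(W[...,0]-.45,W[...,1]+.3)<.13)
    for c,a,l in blobs(k,300):
        z=np.median(W[l][:,2]);P=plane(np.argwhere(l)[:,::-1],z,C)[:,:2]*1e3;r=cv2.minAreaRect(np.float32(P));print(n,a,z,r,cv2.boxPoints(r))
    k=(d>0)&(W[...,2]>.0)&(W[...,2]<.014)&(np.hypot(W[...,0]-.48,W[...,1]+.25)<.04)
    print("floor",np.median(W[k][:,2]),k.sum())
    print(tops(n,cv2.imread(f"pics/{n}0.png"),d,None,.045,(.45,-.325),.05,60))
E
```

```text
[477.3  27.1 222.5] [-179.9    0.3 -172.8] [ 0.3 -0.5 -1. ]
top 1117 0.029380337610094953 ((456.8323974609375, -287.00018310546875), (201.75970458984375, 130.23995971679688), 73.97859954833984) [[ 366.4 -366. ]
 [ 491.6 -401.9]
 [ 547.3 -208. ]
 [ 422.1 -172.1]]
floor 0.005507088190249254 1281
[[ 448.2 -324.7   57.8   75.9   28.3   27.4   14.6]]
scene 1362 0.027730131507664235 ((461.5528259277344, -284.07647705078125), (214.83432006835938, 140.458984375), 73.94042205810547) [[ 364.3 -367.9]
 [ 499.3 -406.7]
 [ 558.8 -200.3]
 [ 423.8 -161.4]]
floor 0.0045476170412172 682
[[ 451.8 -329.1   57.2   76.2   27.8   30.2    8.6]]
```

>>> {"fn": "send_rows", "kwargs": {"commands": [[[1,2,-15,0,0,0,0],[1,3.8,-27,0,0,0,0],[1,4,-30,0,0,0,0],[1,4.2,-30,0,0,0,0],[1,4.2,-30,0,0,0,0]]]}}

```text
clock: 9.52
ee_pos: [0.4737, -0.108, 0.2187]
tool_rot: [-0.063, 0.998, -0.0, -0.0]
force: [0.9, 0.2, -0.4]
opening: 0.32
gripper_force: 41.2
```

>>> {"fn": "send_rows", "kwargs": {"commands": [[[1,4.2,-30,0,0,0,0],[1,4.2,-30,0,0,0,0],[1,4,-30,0,0,0,0],[1,3.6,-25,0,0,0,0],[1,2,-13.5,0,0,0,0]]]}}

```text
clock: 9.93
ee_pos: [0.4714, -0.2398, 0.2182]
tool_rot: [-0.061, 0.998, 0.0, -0.0]
force: [0.2, 0.7, -1.1]
opening: 0.318
gripper_force: 41.1
```

>>> {"fn": "send_rows", "kwargs": {"commands": [[[1,0,0,0,0,0,0],[1,0,0,0,0,0,0],[1,0,0,15,0,0,0],[1,0,0,25,0,0,0],[1,0,0,15,0,0,0]]]}}

```text
clock: 10.35
ee_pos: [0.4724, -0.2341, 0.1626]
tool_rot: [-0.064, 0.998, 0.0, -0.0]
force: [-0.3, 1.0, -2.6]
opening: 0.323
gripper_force: 41.1
```

>>> {"fn": "send_rows", "kwargs": {"commands": [[[1,0,0,0,0,0,0],[1,0,0,0,0,0,0]]]}}

```text
clock: 10.52
ee_pos: [0.4725, -0.2346, 0.1641]
tool_rot: [-0.064, 0.998, 0.0, -0.0]
force: [0.1, 0.2, -0.7]
opening: 0.319
gripper_force: 41.1
```

```bash
python3 - <<'E'
from meas import *
st=bot.state();print(st["ee_pos"]*1e3,R.from_quat(st["tool_rot"]).as_euler("xyz",degrees=True),st["force"],st["opening"])
im,d=bot.get_image("wrist");s,_=bot.get_image("scene");cv2.imwrite("pics/w5.png",np.hstack([cv2.resize(im,(400,300)),cv2.resize(s[170:410,60:380],(400,300))]))
W,C=world("wrist",d,st)
k=(d>0)&(W[...,2]>.022)&(W[...,2]<.04)&(np.hypot(W[...,0]-.46,W[...,1]+.28)<.13)
for c,a,l in blobs(k,300):
    P=plane(np.argwhere(l)[:,::-1],np.median(W[l][:,2]),C)[:,:2]*1e3;r=cv2.minAreaRect(np.float32(P));print(c,a,np.median(W[l][:,2]),r)
E
```

```text
[ 472.5 -234.6  164.1] [ 179.9   -0.  -172.6] [ 0.1  0.2 -0.7] 0.31902391241363837
[238.6 178.8] 8062 0.029892297791648675 ((461.18585205078125, -281.6177673339844), (210.90121459960938, 131.0912628173828), 73.9893569946289)
[215.  173.1] 973 0.026417438206027433 ((446.5696716308594, -320.3812561035156), (43.75141525268555, 29.732379913330078), 36.04895782470703)
```

View pics/w5.png

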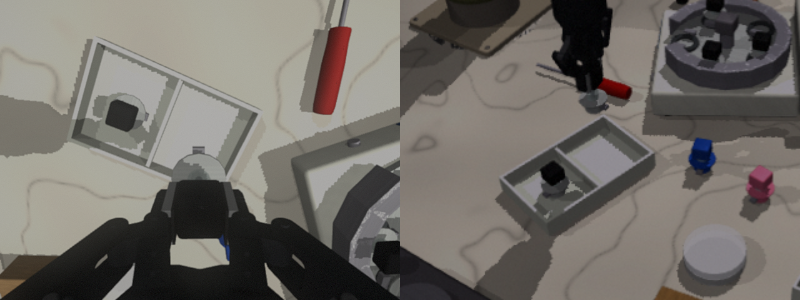

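The held lamp at (200,205) in the left half of the picture is upright over the empty half, and the spare stands at (122,115). The wrist camera puts the cell centre at (475,-232), so I correct and lower.

>>> {"fn": "send_rows", "kwargs": {"commands": [[[1,-3.2,2.1,20,0,0,0],[1,0,0,28,0,0,0],[1,0,0,28,0,0,0],[1,0,0,20,0,0,0],[1,0,0,10,0,0,0]]]}}

```text
clock: 11.03
ee_pos: [0.4749, -0.2335, 0.0568]
tool_rot: [-0.063, 0.998, 0.0, -0.0]
force: [-0.5, 0.4, -1.3]
opening: 0.321
gripper_force: 41.1
```

>>> {"fn": "send_rows", "kwargs": {"commands": [[[1,0,0,2,0,0,0],[1,0,0,1,0,0,0],[1,0,0,1,0,0,0],[1,0,0,0,0,0,0],[1,0,0,0,0,0,0]]]}}

```text
clock: 11.45
ee_pos: [0.4759, -0.2343, 0.0551]
tool_rot: [-0.063, 0.998, -0.001, 0.001]
force: [-0.1, 0.5, -0.9]
opening: 0.319
gripper_force: 41.1
```

>>> {"fn": "send_rows", "kwargs": {"commands": [[[1,0,0,1,0,0,0],[1,0,0,1,0,0,0],[1,0,0,1,0,0,0],[1,0,0,0,0,0,0],[1,0,0,0,0,0,0]]]}}

```text
clock: 11.87
ee_pos: [0.4753, -0.2338, 0.051]
tool_rot: [-0.063, 0.998, 0.0, -0.0]
force: [0.2, 0.7, -0.7]
opening: 0.322
gripper_force: 41.1
```

>>> {"fn": "send_rows", "kwargs": {"commands": [[[1,0,0,0.5,0,0,0],[1,0,0,0.5,0,0,0],[1,0,0,0,0,0,0],[1,0,0,0,0,0,0]]]}}

```text
clock: 12.2
ee_pos: [0.4755, -0.2339, 0.0504]
tool_rot: [-0.063, 0.998, -0.0, 0.0]
force: [-2.4, 1.0, 5.7]
opening: 0.324
gripper_force: 41.5
```

Contact (5.7 N). I'll open gently and retreat.

>>> {"fn": "send_rows", "kwargs": {"commands": [[[0.65,0,0,0,0,0,0],[0.55,0,0,0,0,0,0],[0.5,0,0,0,0,0,0],[0.45,0,0,0,0,0,0],[0.4,0,0,0,0,0,0]]]}}

```text
clock: 12.62
ee_pos: [0.4753, -0.2339, 0.0499]
tool_rot: [-0.063, 0.998, 0.0, -0.0]
force: [0.3, 0.4, 0.7]
opening: 0.603
gripper_force: 0.0
```

>>> {"fn": "send_rows", "kwargs": {"commands": [[[0.4,0,0,-5,0,0,0],[0.4,0,0,-10,0,0,0],[0.4,0,0,-20,0,0,0],[0.4,0,0,-35,0,0,0],[0.4,0,0,-35,0,0,0]]]}}

```text
clock: 13.03
ee_pos: [0.4749, -0.2332, 0.1565]
tool_rot: [-0.063, 0.998, 0.001, -0.0]
force: [1.0, -0.6, 0.3]
opening: 0.599
gripper_force: 0.0
```

>>> {"fn": "send_rows", "kwargs": {"commands": [[[0.4,-20,0,-30,0,0,0],[0.4,-20,0,-30,0,0,0],[0.4,0,0,0,0,0,0],[0.4,0,0,0,0,0,0]]]}}

```text
clock: 13.37
ee_pos: [0.5166, -0.2283, 0.2174]
tool_rot: [-0.064, 0.998, -0.001, 0.002]
force: [-0.7, 0.5, -0.4]
opening: 0.604
gripper_force: 0.0
```

```bash
python3 - <<'E'
from meas import *
st=bot.state();print(st["ee_pos"]*1e3,st["force"],st["opening"],st["clock"])
im,d=bot.get_image("wrist");print(tops("wrist",im,d,st,.045,(.46,-.28),.11)[:,:6])
s,_=bot.get_image("scene");t,_=bot.get_image("top");cv2.imwrite("pics/end.png",np.hstack([cv2.resize(im,(400,300)),cv2.resize(s[150:360,120:400],(400,300))]))
E
```

```text
[ 516.6 -228.3  217.4] [-0.7  0.5 -0.4] 0.6035449284540381 13.3667
[[ 450.6 -325.6   57.4   75.3   28.2   27.9]
 [ 476.2 -234.8   80.6    7.4   26.9   27.3]
 [ 502.7 -230.2  298.4    7.3   15.8   55.7]]
```

View pics/end.png

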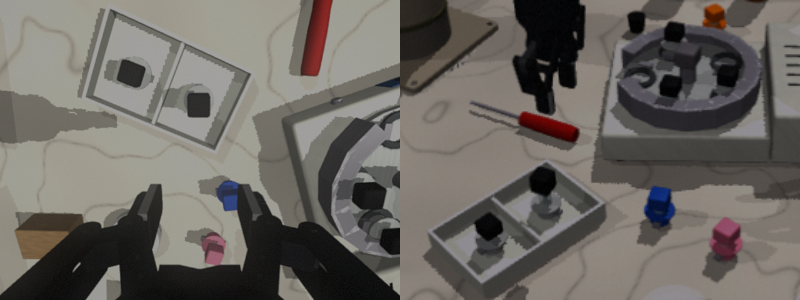

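The tall lamp stands upright in the empty half: its top is at z = 80.6 mm (80 expected), at (199,104) in the left half of the picture. The spare at (131,72) hasn't moved, and the three short lamps are still in the turret.

```bash
python3 -c "
from workcell import bot
print(bot.close_job())"
```

```text
the job is handed in; nothing more can be done
None
```

The tall lamp was unscrewed at the gap and now stands upright in the empty half of the tray, with the spare and the three short lamps left in place; I handed the job in at about 13.5 s.

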